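# Set the laminator for a thick pouch and start it

## Robot

A 7-joint arm with a two-finger parallel gripper is mounted at the origin on the work surface. World frame = base frame: x ahead of the robot, y to its left, z up, the work surface at z = 0. Lengths are in mm, angles in rad, forces in N, time in s.
With the tool pointing down it reaches from about 425 to 825 mm from the base axis. Payload 3.6 kg.
Tool frame: the origin (TCP) lies midway between the tips of the shut fingers; the grasp point (between the pads) lies 19 mm behind it; z points along the fingers, y is the line along which they close (so a half turn about z gives the same grasp; the last joint's range is limited). The gripper opens to 85 mm and grips with 20 to 120 N. Pads are 22 mm wide; open, the fingers measure 114 mm over their backs; the gripper's body (76 mm by 85 mm) begins 54 mm behind the grasp point. The pads swing forward as they close: fully open they stand 13 mm farther back than shut.
Start: joints at [-1.238, 0.615, -0.013, 1.423, 0.008, 1.103, -0.04], TCP at [228.214, 608.59, 231.297] pointing down, gripper open.
Joint ranges: [-3.12, 3.12], [-0.3, 2.06], [-1.34, 1.32], [0.26, 2.42], [-1.36, 4.5], [0.01, 1.98], [-2.84, 2.84]. Speed limits (rad/s): [2.79, 2.79, 3.14, 3.14, 3.14, 3.14, 3.14].

## Interface

Orientations are given as a 3x3 rotation matrix whose columns are the frame's x, y, z axes.
In Python, from plant import read_state, imaging, hand_in gives the robot as it stands.
- The arm moves only by the tool play_rows, never from a script. Its argument "rows" is a list of rows, each a list of 3 entries, a list of its own where there are three numbers: the opening in per cent of the stroke, from 0 (shut) to 100 (fully open), then the shift along the tool's x, y, z in units of 30 mm (1.0 is 30 mm), then the turn about the tool's z in rad. A call has exactly 5 rows; each row is the pose to reach, as a shift and turn from the pose commanded when the call began, along the tool's axes at that moment; what a row does not reach only later rows make up. A row lasts 1/10 s, in which the tool goes at most 50 mm and 8.59 degrees, less where a joint would pass 70% of its speed; a pose out of reach is approached as far as the arm can. A call with a gripper value outside its range is refused whole. The fingers move at their own pace and stop on an object; the grip force is fixed at half the most. Time passes only in rows, so rows that repeat a pose let the fingers close, or fill a call up. It gives the time, the measured TCP pose, the force, the opening and the grip force at its end, in the units of the state.
- read_state(): the state, without advancing time (a new reading comes with each control period).
- imaging.capture(name): name is "side" or "top" or "wrist"; returns a dict with "img" (384x512x3 uint8, blue, green, red), "intrinsics" (3x3 intrinsics, pixels), "k1" (the pictures are not rectified: a ray, as slopes to the right and down, at radius r is drawn at 1 + k1 r^2 times it, then the intrinsics apply), "view" (4x4, takes a point from world to camera coordinates). Camera axes: x right, y up, looking along -z (the intrinsics and any distortion apply to the point x, -y, -z); pixel columns grow to the right and rows downward; lengths in mm; the calibration is good to about 2 mm. A picture is of the moment at which its call begins. There is no depth.
- hand_in(): hands the job in; it is judged then, once.
The state is a dict: "time_s": time; "joints": joint angles; "joint_vel": joint speeds; "joint_efforts": joint torques, N m; "eef_pos": TCP position; "ee_rot": TCP orientation; "contact_force": force on the tool from outside, world axes, zero at the start; "moment": the same for the moment, N m; "grip_width": finger opening in mm; "gripper_force": force on a finger pad.
Only numpy, scipy, OpenCV 4.12 (cv2) and the standard library are available. Lean on these libraries where they do the work, as an engineer would, in place of code of your own. Each camera call takes 0.05 s, during which the arm holds its last target. There are 200 camera calls.

## Task

Get the laminator going for a thick pouch: with a fingertip, push the nose of its black rotary selector round clockwise, click by click, to the fourth setting after off, and leave it seated in that click. Only then press the green start key fully down and let it spring back. Just push, gently: do not grip the selector, and leave the loose things around the machine where they are.

Things in the scene. Friction and masses are not known exactly. Their poses are not given: they have to be found in the camera images.
- laminator: desk laminator, fixed: light-grey, 192 mm deep (its x), 432 mm wide (its y), top 94 mm above the bench; origin under its centre, on the bench. Its front, with a feed tray (45 mm high, out to 172 mm from the centre), faces its -x, towards the robot. A dark control panel, level with the flat top, at its right (-y) end carries the rotary selector and the green start key
- pointer: black pointer knob of the selector, turning about the vertical; origin on the axis at panel level (94 mm above the bench), x along the nose, z up. A skirt 50 mm across stands 8 mm high; on it a bar 10 mm wide with upright sides, 8 to 30 mm above the panel, reaches 38 mm from the axis at the nose (white line on top), 14 mm behind it, round a hub 22 mm across
- selector (a joint): selector angle, rad, growing clockwise from above. Seven clicks 0.524 rad apart, from off (0) to setting 6 (3.14), stops at both ends; setting 4 is 2.094. At off the nose points to the laminator's left (+y), at 3 to its rear (+x), at 6 to its right. Marks 50 mm from the axis: a white-ringed red spot at off, six white dots of growing size at settings 1 to 6
- nose (a point): point in the middle of the pointer's bar, 30 mm from the axis, 19 mm above the panel. About 4 N sideways here leaves a click; past the middle between two clicks the pointer jumps on by itself to the next and is held there. More than 20 N counts as forcing it
- key_top (a point): centre of the top of the green start key, a round push key 24 mm across, 9 mm proud of the panel when up
- start_key (a joint): how far the start key is pressed, m: 0 up, 0.005 fully down. It springs back; fully down takes 5 N
- tape_roll: a roll of brown packing tape lying flat, 100 mm across, 48 mm high, beside the laminator's right end; loose, to be left alone (origin: centre of its underside)
- cleaner: a white bottle with a blue cap, 60 mm across, 170 mm high, standing beside the right end, behind the tape roll; loose, to be left alone (origin: centre of its underside)
- stapler: a blue and black desk stapler 130 mm long, 52 mm high, lying to the right, beyond the tape roll; loose, to be left alone (origin: centre of its underside)
- highlighter: a yellow highlighter pen with a black cap, 125 mm long, 16 mm high, lying on top of the laminator, on its left half; loose, to be left alone (origin: centre of its underside)
- mug: a blue mug, 80 mm across, 92 mm high, beside the laminator's left end, near the front; loose, to be left alone (origin: centre of its underside)
- label_carton: a small closed cardboard carton 90 x 130 x 75 mm, beside the left end, behind the mug; loose, to be left alone (origin: centre of its underside)

How it is judged:
By the outcome, as a careful person would: the job done as asked, in the order asked, and still so for the second after the job is handed in, with the robot touching nothing.
It also fails if it takes over 43 s, if anything falls off the work surface, if the arm or the gripper's body presses on something with over 40 N, if the wrist force passes 120 N, or if a joint passes its speed limit or range.

## Working session

There is one attempt and no reset: what is moved stays moved. The work goes in short steps, Python scripts to look and compute and a tool call to move; the robot and the scene stay as the last step left them, time stands still between calls to the robot, and variables do not carry over. Pictures are saved under pics/ and viewed, at most 10 in all, crops included, and the job is handed in when it is done.

Besides the shell and the picture viewer there is one more tool, called after "Request:" in YAML: its name, and indented under it one key for each argument. play_rows: Moves the arm, as the interface text tells. Its arguments: {"type":"object","properties":{"rows":{"type":"array"}},"required":["rows"]}

```bash
mkdir -p pics; cat > h.py <<'E'
import numpy as np, cv2
from plant import read_state, imaging
def cap(n,fn):
    c=imaging.capture(n); cv2.imwrite('pics/'+fn,c['img']); np.savez('pics/'+fn+'.npz',K=c['intrinsics'],k1=c['k1'],V=c['view']); return c
def ray(fn,u,v):
    d=np.load('pics/'+fn+'.npz');K,k1,V=d['K'],float(d['k1']),d['V']
    q=np.array([(u-K[0,2])/K[0,0],(v-K[1,2])/K[1,1]]);p=q.copy()
    for _ in range(30): p=q/(1+k1*(p@p))
    R=V[:3,:3];o=-R.T@V[:3,3];return o,R.T@np.array([p[0],-p[1],-1])
def atz(fn,u,v,z):
    o,d=ray(fn,u,v);return o+d*(z-o[2])/d[2]
def proj(fn,P):
    d=np.load('pics/'+fn+'.npz');K,k1,V=d['K'],float(d['k1']),d['V']
    c=V[:3,:3]@np.array(P,float)+V[:3,3];p=np.array([c[0],-c[1]])/-c[2];p=p*(1+k1*(p@p));return np.array([K[0,0]*p[0]+K[0,2],K[1,1]*p[1]+K[1,2]])
E
python3 - <<'E'
from h import *
cap('top','top0.png');cap('side','side0.png')
s=read_state();print(s['time_s'],s['eef_pos'],s['ee_rot'],s['grip_width'])
E
```

```text
0.1 [227.96246624 607.96663122 230.26030772] [[-9.36359467e-01  3.51041757e-01 -7.95635898e-04]
 [ 3.51042658e-01  9.36356901e-01 -2.19232067e-03]
 [-2.45969362e-05 -2.33210236e-03 -9.99997280e-01]] 85.54551624679797
```

View pics/top0.png

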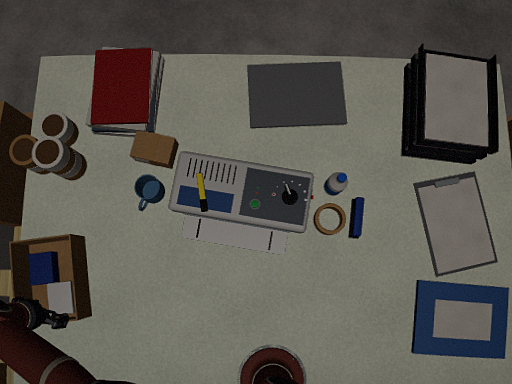

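View pics/side0.png

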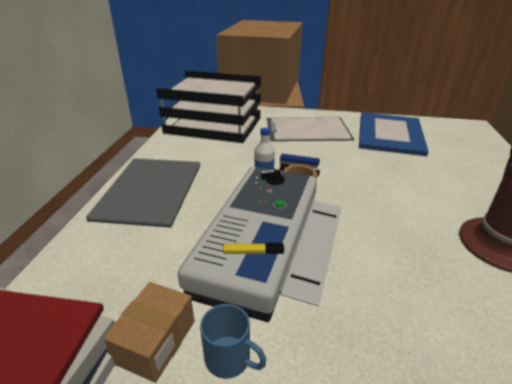

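The top view shows the laminator with its knob near (290,197) and green key near (255,204). The side view agrees. I'll zoom in on the panel.

```bash
python3 - <<'E'
from h import *
im=cv2.imread('pics/top0.png')[140:265,160:375]
cv2.imwrite('pics/c.png',cv2.resize(im,None,fx=3.7,fy=3.7,interpolation=cv2.INTER_CUBIC))
f='top0.png'
for n,u,v,z in [('knob',290,197,94),('key',255,204,103),('tl',180,152,94),('tr',313,174,94),('br',305,232,94),('bl',169,210,94),('base',272,376,0)]: print(n,atz(f,u,v,z).round(1))
E
```

```text
knob [568.2 -49.6  94. ]
key [544.1  58.1 103. ]
tl [707.2 295.4  94. ]
tr [ 641.5 -121.7   94. ]
br [460.9 -95.1  94. ]
bl [523.5 321.9  94. ]
base [11.1 -1.7  0. ]
```

View pics/c.png

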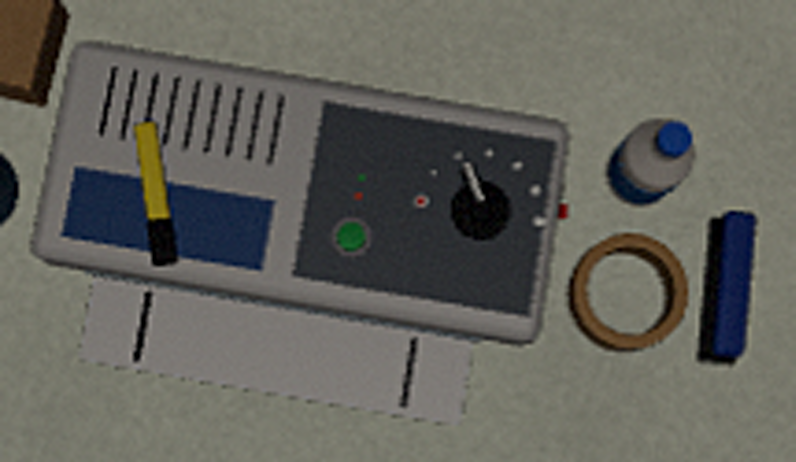

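The panel crop shows the red off spot at (420,201) and the dots at (433,172), (458,156), (489,153), (517,165), (535,190) and (540,221). The nose line runs from (482,199) to (465,162), so it's probably at setting 2 already. The key is at (351,236).

```bash
cat >> h.py <<'E'
def cp(x,y): return 160+(x+.5)/3.7-.5,140+(y+.5)/3.7-.5
E
python3 - <<'E'
from h import *
from scipy.optimize import least_squares
f='top0.png'
D=[(420,201),(433,172),(458,156),(489,153),(517,165),(535,190),(540,221)]
P=np.array([atz(f,*cp(*d),94)[:2] for d in D])
m=lambda p:np.array([[p[0]+p[3]*np.cos(p[2]+np.pi/2-k*np.pi/6),p[1]+p[3]*np.sin(p[2]+np.pi/2-k*np.pi/6)] for k in range(7)])
r=least_squares(lambda p:(m(p)-P).ravel(),[568,-50,0,50]);print('knob x,y,yaw,R',r.x,r.fun.round(1))
a=atz(f,*cp(482,199),124)[:2];b=atz(f,*cp(465,162),124)[:2]
for q in (a,b):
  d=q-r.x[:2];print(q,np.hypot(*d),'sel',(r.x[2]+np.pi/2-np.arctan2(d[1],d[0])))
d=b-a;print('dir sel',r.x[2]+np.pi/2-np.arctan2(d[1],d[0]))
k=atz(f,*cp(351,236),103);print('key',k)
# key cross-check from colour in both views
for n in('top0.png','side0.png'):
  im=cv2.imread('pics/'+n).astype(int);M=(im[...,1]>im[...,2]+50)&(im[...,1]>im[...,0]+30)
  l,nn=0,cv2.connectedComponentsWithStats(M.astype('uint8'))
  i=1+np.argmax(nn[2][1:,4]);c=nn[3][i];print(n,c,nn[2][i,4],atz(n,*c,103).round(1),'proj knob',proj(n,[r.x[0],r.x[1],124]))
E
```

```text
knob x,y,yaw,R [ 5.69346304e+02 -4.73745802e+01 -1.56669818e-01  5.02472409e+01] [ 0.1 -0.2 -0.8  0.1  0.6 -0.   0.4  0.1 -0.2 -0.2 -0.2 -0.5  0.1  0.7]
[574.4892004  -46.68502641] 5.188918270864103 sel 1.2808425302656383
[604.98817736 -32.86142838] 38.48343472111097 sel 1.027433961512655
dir sel 0.9885748912009287
key [545.82099293  59.60755059 103.        ]
top0.png [254.5 203.5] 32 [545.6  59.6 103. ] proj knob [290.13940345 195.10643837]
side0.png [279.5  202.46] 50 [546.1  60.9 103. ] proj knob [275.33892441 170.7913032 ]
```

```bash
cat >> h.py <<'E'
KN=np.array([569.3,-47.4]);YAW=-.157;KEY=np.array([545.8,60.0])
def go(x,y,z,xang=None):
    s=read_state();R=np.array(s['ee_rot']);p=np.array(s['eef_pos'])
    sh=R.T@(np.array([x,y,z])-p)/30
    t=0 if xang is None else -(xang-np.arctan2(R[1,0],R[0,0])); t=(t+np.pi)%(2*np.pi)-np.pi
    print('t',round(s['time_s'],2),'pos',p.round(1),'F',np.round(s['contact_force'],1),'j',np.round(s['joints'],2),'w',round(s['grip_width'],1));print('shift',sh.round(3),'turn',round(t,3))
def fing(s,off,r=32,z=108):
    a=YAW+np.pi/2-s;u=np.array([np.cos(a),np.sin(a)]);n=np.array([-u[1],u[0]])
    c=KN+r*u+off*n;print('goal',c.round(1),z);go(*c,z,a+np.pi/2)
E
```

Request:
play_rows:
  rows:
    - [0, [-1.16, -0.95, 0], 0]
    - [0, [-2.32, -1.9, 0], 0]
    - [0, [-3.48, -2.85, 0], 0]
    - [0, [-4.64, -3.8, 0], 0]
    - [0, [-5.8, -4.75, 0], 0]

```text
time_s: 0.6
eef_pos: [341.6, 412.2, 231.0]
ee_rot: [[-0.936, 0.351, -0.0], [0.351, 0.936, -0.001], [0.0, -0.001, -1.0]]
contact_force: [1.0, -0.6, -0.5]
grip_width: 12.1
gripper_force: 0.0
```

Request:
play_rows:
  rows:
    - [0, [-1.16, -0.95, 0], 0]
    - [0, [-2.32, -1.9, 0], 0]
    - [0, [-3.48, -2.85, 0], 0]
    - [0, [-4.64, -3.8, 0], 0]
    - [0, [-5.8, -4.75, 0], 0]

```text
time_s: 1.1
eef_pos: [454.4, 217.8, 231.1]
ee_rot: [[-0.936, 0.351, -0.001], [0.351, 0.936, -0.0], [0.0, -0.0, -1.0]]
contact_force: [0.5, 0.8, -0.6]
grip_width: 0.3
gripper_force: 0.0
```

```bash
python3 -c "
from h import *
fing(1.047,30,z=160)"
```

```text
goal [588.4  -7.9] 160
t 1.1 pos [454.4 217.8 231.1] F [ 0.5  0.8 -0.6] j [-0.51  0.39  0.03  1.84 -0.02  0.91  0.74] w 0.3
shift [-6.824 -5.475  2.369] turn 0.845
```

Request:
play_rows:
  rows:
    - [0, [-1.2, -1.0, 0], 0]
    - [0, [-2.4, -1.9, 0], 0]
    - [0, [-3.5, -2.8, 0], 0]
    - [0, [-4.6, -3.7, 0], 0]
    - [0, [-5.7, -4.6, 0], 0]

```text
time_s: 1.6
eef_pos: [566.0, 28.7, 230.9]
ee_rot: [[-0.936, 0.351, -0.001], [0.351, 0.936, 0.0], [0.001, -0.0, -1.0]]
contact_force: [0.8, 1.1, -0.8]
grip_width: -0.0
gripper_force: 0.0
```

Request:
play_rows:
  rows:
    - [0, [-0.5, -0.4, 0.2], 0.14]
    - [0, [-1.0, -0.8, 0.5], 0.28]
    - [0, [-1.1, -0.9, 1.0], 0.42]
    - [0, [-1.1, -0.9, 1.5], 0.56]
    - [0, [-1.1, -0.9, 2.0], 0.7]

```text
time_s: 2.1
eef_pos: [586.7, -6.9, 170.3]
ee_rot: [[-0.484, 0.875, -0.001], [0.875, 0.484, -0.0], [0.0, -0.001, -1.0]]
contact_force: [0.9, -0.7, 0.1]
grip_width: -0.3
gripper_force: 0.0
```

```bash
python3 -c "
from h import *
fing(1.047,30,z=130)
cap('top','top1.png');c=cap('wrist','w1.png')
print(proj('w1.png',[*KN,124]),proj('top1.png',[*KN,124]))"
```

```text
goal [588.4  -7.9] 130
t 2.1 pos [586.7  -6.9 170.3] F [ 0.9 -0.7  0.1] j [-0.18  0.59  0.25  1.69 -0.18  0.88  0.65] w -0.3
shift [-0.056  0.034  1.342] turn 0.139
[206.27268877 256.83132624] [290.14787366 195.12171232]
```

View pics/w1.png

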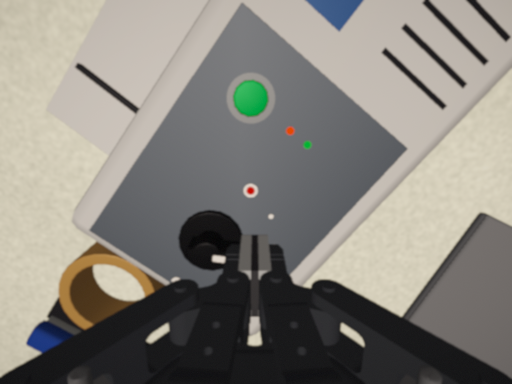

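The wrist view shows the knob skirt centre near (211,240), the red spot at (250,190), dot 1 at (271,216) and the key at (250,98). The fingers are shut beside the nose. I'll check these against the earlier fit.

```bash
python3 -c "
from h import *
f='w1.png'
print('skirt',atz(f,211,240,101),'red',atz(f,250,190.5,94),'d1',atz(f,271,216,94),'key',atz(f,250,98,103))
for k in (0,1):
  a=YAW+np.pi/2-k*np.pi/6;print(KN+50*np.array([np.cos(a),np.sin(a)]))
"
```

```text
skirt [568.50718542 -45.90640943 101.        ] red [576.55171977   1.30761826  94.        ] d1 [600.49863739  -8.8165678   94.        ] key [545.07594122  59.33056983 103.        ]
[577.11779061   1.98503974]
[600.76292514  -8.54019633]
```

Request:
play_rows:
  rows:
    - [0, [-0.05, 0.03, 0.3], 0.07]
    - [0, [-0.05, 0.03, 0.6], 0.14]
    - [0, [-0.05, 0.03, 0.9], 0.14]
    - [0, [-0.05, 0.03, 1.2], 0.14]
    - [0, [-0.05, 0.03, 1.34], 0.14]

```text
time_s: 2.7
eef_pos: [588.1, -7.3, 130.3]
ee_rot: [[-0.365, 0.931, -0.001], [0.931, 0.365, 0.0], [0.001, -0.001, -1.0]]
contact_force: [-0.7, 0.4, 0.8]
grip_width: 0.2
gripper_force: 0.0
```

Request:
play_rows:
  rows:
    - [0, [0, 0, 0.2], 0]
    - [0, [0, 0, 0.4], 0]
    - [0, [-0.05, 0, 0.6], 0]
    - [0, [-0.15, 0, 0.73], 0]
    - [0, [-0.3, 0, 0.73], 0]

```text
time_s: 3.2
eef_pos: [591.5, -15.9, 108.5]
ee_rot: [[-0.364, 0.931, -0.001], [0.931, 0.364, 0.0], [0.001, -0.001, -1.0]]
contact_force: [0.3, -0.1, -0.5]
grip_width: 0.0
gripper_force: 0.0
```

```bash
python3 -c "
from h import *
for s in (1.047,1.2,1.35,1.5): fing(s,16)"
```

```text
goal [593.4 -21. ] 108
t 3.2 pos [591.5 -15.9 108.5] F [ 0.3 -0.1 -0.5] j [-0.17  0.68  0.26  1.74 -0.24  0.76  0.58] w 0.0
shift [-0.182 -0.003  0.017] turn 0.006
goal [597.2 -25. ] 108
t 3.2 pos [591.5 -15.9 108.5] F [ 0.3 -0.1 -0.5] j [-0.17  0.68  0.26  1.74 -0.24  0.76  0.58] w 0.0
shift [-0.351  0.065  0.017] turn 0.159
goal [600.2 -29.4] 108
t 3.2 pos [591.5 -15.9 108.5] F [ 0.3 -0.1 -0.5] j [-0.17  0.68  0.26  1.74 -0.24  0.76  0.58] w 0.0
shift [-0.525  0.106  0.017] turn 0.309
goal [602.6 -34.2] 108
t 3.2 pos [591.5 -15.9 108.5] F [ 0.3 -0.1 -0.5] j [-0.17  0.68  0.26  1.74 -0.24  0.76  0.58] w 0.0
shift [-0.703  0.12   0.017] turn 0.459
```

Request:
play_rows:
  rows:
    - [0, [-0.09, 0, 0], 0]
    - [0, [-0.18, 0, 0], 0.01]
    - [0, [-0.24, 0.03, 0], 0.06]
    - [0, [-0.3, 0.05, 0], 0.11]
    - [0, [-0.35, 0.06, 0], 0.16]

```text
time_s: 3.7
eef_pos: [596.7, -22.6, 109.4]
ee_rot: [[-0.209, 0.978, -0.002], [0.978, 0.209, 0.004], [0.004, -0.001, -1.0]]
contact_force: [-1.8, 3.6, 2.0]
grip_width: 0.2
gripper_force: 1.6
```

```bash
python3 -c "
from h import *
for s in (1.2,1.275,1.35,1.4): fing(s,16)"
```

```text
goal [597.2 -25. ] 108
t 3.7 pos [596.7 -22.6 109.4] F [-1.8  3.6  2. ] j [-0.18  0.69  0.3   1.72 -0.28  0.78  0.47] w 0.2
shift [-0.081 -0.002  0.046] turn -0.003
goal [598.8 -27.1] 108
t 3.7 pos [596.7 -22.6 109.4] F [-1.8  3.6  2. ] j [-0.18  0.69  0.3   1.72 -0.28  0.78  0.47] w 0.2
shift [-0.163  0.035  0.046] turn 0.072
goal [600.2 -29.4] 108
t 3.7 pos [596.7 -22.6 109.4] F [-1.8  3.6  2. ] j [-0.18  0.69  0.3   1.72 -0.28  0.78  0.47] w 0.2
shift [-0.247  0.066  0.046] turn 0.147
goal [601.1 -31. ] 108
t 3.7 pos [596.7 -22.6 109.4] F [-1.8  3.6  2. ] j [-0.18  0.69  0.3   1.72 -0.28  0.78  0.47] w 0.2
shift [-0.304  0.083  0.045] turn 0.197
```

Request:
play_rows:
  rows:
    - [0, [-0.04, 0.01, 0], 0.03]
    - [0, [-0.08, 0.03, 0], 0.07]
    - [0, [-0.12, 0.05, 0], 0.11]
    - [0, [-0.16, 0.07, 0], 0.15]
    - [0, [-0.2, 0.08, 0], 0.19]

```text
time_s: 4.2
eef_pos: [601.2, -31.6, 109.3]
ee_rot: [[-0.018, 1.0, 0.001], [1.0, 0.018, -0.002], [-0.002, 0.001, -1.0]]
contact_force: [0.4, 1.2, 0.5]
grip_width: -0.1
gripper_force: 0.0
```

```bash
python3 -c "
from h import *
for s in (1.39,1.5): fing(s,16)"
```

```text
goal [600.9 -30.6] 108
t 4.2 pos [601.2 -31.6 109.3] F [0.4 1.2 0.5] j [-0.2   0.7   0.36  1.71 -0.33  0.79  0.33] w -0.1
shift [ 0.033 -0.01   0.043] turn -0.006
goal [602.6 -34.2] 108
t 4.2 pos [601.2 -31.6 109.3] F [0.4 1.2 0.5] j [-0.2   0.7   0.36  1.71 -0.33  0.79  0.33] w -0.1
shift [-0.087  0.043  0.043] turn 0.104
```

Request:
play_rows:
  rows:
    - [0, [-0.04, 0.02, 0], 0.05]
    - [0, [-0.09, 0.04, 0], 0.1]
    - [0, [-0.14, 0.06, 0], 0.15]
    - [0, [-0.2, 0.08, 0], 0.2]
    - [0, [-0.25, 0.1, 0], 0.25]

```text
time_s: 4.7
eef_pos: [604.1, -37.5, 109.1]
ee_rot: [[0.23, 0.973, -0.0], [0.973, -0.23, 0.001], [0.001, -0.001, -1.0]]
contact_force: [-0.6, 2.4, 0.3]
grip_width: -0.1
gripper_force: 1.2
```

```bash
python3 -c "
from h import *
for s in (1.64,1.7,1.8,1.9): fing(s,16)"
```

```text
goal [604.1 -39. ] 108
t 4.7 pos [604.1 -37.5 109.1] F [-0.6  2.4  0.3] j [-0.23  0.72  0.43  1.7  -0.39  0.81  0.15] w -0.1
shift [-0.047  0.01   0.038] turn -0.006
goal [604.5 -41.1] 108
t 4.7 pos [604.1 -37.5 109.1] F [-0.6  2.4  0.3] j [-0.23  0.72  0.43  1.7  -0.39  0.81  0.15] w -0.1
shift [-0.112  0.04   0.038] turn 0.054
goal [605.  -44.6] 108
t 4.7 pos [604.1 -37.5 109.1] F [-0.6  2.4  0.3] j [-0.23  0.72  0.43  1.7  -0.39  0.81  0.15] w -0.1
shift [-0.224  0.082  0.038] turn 0.154
goal [605.1 -48.2] 108
t 4.7 pos [604.1 -37.5 109.1] F [-0.6  2.4  0.3] j [-0.23  0.72  0.43  1.7  -0.39  0.81  0.15] w -0.1
shift [-0.339  0.113  0.038] turn 0.254
```

Request:
play_rows:
  rows:
    - [0, [-0.05, 0.02, 0], 0.05]
    - [0, [-0.1, 0.04, 0], 0.09]
    - [0, [-0.15, 0.06, 0], 0.14]
    - [0, [-0.2, 0.08, 0], 0.18]
    - [0, [-0.24, 0.09, 0], 0.22]

```text
time_s: 5.2
eef_pos: [605.2, -46.0, 109.2]
ee_rot: [[0.436, 0.9, 0.0], [0.9, -0.436, -0.001], [-0.001, 0.001, -1.0]]
contact_force: [-0.8, 1.6, -0.8]
grip_width: -0.2
gripper_force: 0.4
```

```bash
python3 -c "
from h import *
for s in (1.86,1.92): fing(s,16)"
```

```text
goal [605.1 -46.8] 108
t 5.2 pos [605.2 -46.  109.2] F [-0.8  1.6 -0.8] j [-0.25  0.73  0.49  1.7  -0.44  0.82 -0.01] w -0.2
shift [-0.027  0.007  0.04 ] turn -0.005
goal [605.  -48.9] 108
t 5.2 pos [605.2 -46.  109.2] F [-0.8  1.6 -0.8] j [-0.25  0.73  0.49  1.7  -0.44  0.82 -0.01] w -0.2
shift [-0.091  0.038  0.04 ] turn 0.055
```

Still in contact and close to the midpoint. I'll make a tiny advance.

Request:
play_rows:
  rows:
    - [0, [-0.02, 0.01, 0], 0.01]
    - [0, [-0.04, 0.02, 0], 0.02]
    - [0, [-0.05, 0.02, 0], 0.03]
    - [0, [-0.06, 0.02, 0], 0.04]
    - [0, [-0.06, 0.02, 0], 0.04]

```text
time_s: 5.7
eef_pos: [604.8, -47.6, 109.2]
ee_rot: [[0.469, 0.883, -0.0], [0.883, -0.469, -0.0], [-0.0, 0.0, -1.0]]
contact_force: [-0.2, -0.2, -1.2]
grip_width: 0.3
gripper_force: 0.0
```

```bash
python3 -c "
from h import *
fing(1.9,16)
cap('wrist','w2.png')
c=cap('top','top2.png')
a=cv2.imread('pics/w2.png')[150:340,100:400];b=c['img'][170:230,240:335]
a=cv2.resize(a,(600,380));b=cv2.resize(b,(600,379),interpolation=2)
cv2.imwrite('pics/d.png',cv2.resize(np.hstack([a[:379],b]),(800,253)))"
```

```text
goal [605.1 -48.2] 108
t 5.7 pos [604.8 -47.6 109.2] F [-0.2 -0.2 -1.2] j [-0.26  0.73  0.5   1.7  -0.45  0.83 -0.04] w 0.3
shift [-0.015  0.018  0.04 ] turn -0.002
```

View pics/d.png

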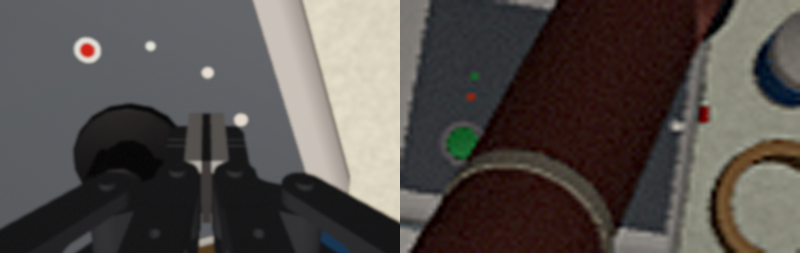

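The contact force is gone, so the pointer has probably clicked over. The image shows the fingers hiding the nose. I'll back off, lift, and check before touching the key.

Request:
play_rows:
  rows:
    - [0, [0.15, 0, 0], 0]
    - [0, [0.3, 0, 0], 0]
    - [0, [0.3, 0, -0.6], 0]
    - [0, [0.3, 0, -1.3], 0]
    - [0, [0.3, 0, -1.6], 0]

```text
time_s: 6.3
eef_pos: [610.4, -39.1, 159.0]
ee_rot: [[0.468, 0.884, 0.003], [0.884, -0.468, -0.0], [0.001, 0.003, -1.0]]
contact_force: [0.9, -0.1, 0.4]
grip_width: 0.2
gripper_force: 0.0
```

```bash
python3 -c "
from h import *
go(545.6,59.8,150)"
```

```text
t 6.3 pos [610.4 -39.1 159. ] F [ 0.9 -0.1  0.4] j [-0.29  0.68  0.54  1.64 -0.42  0.93 -0.08] w 0.2
shift [ 1.901 -3.452  0.291] turn 0.0
```

Request:
play_rows:
  rows:
    - [0, [0.5, -0.9, 0], 0]
    - [0, [1.0, -1.8, 0], 0]
    - [0, [1.5, -2.7, 0], 0]
    - [0, [1.9, -3.45, 0], 0]
    - [0, [1.9, -3.45, 0.2], 0]

```text
time_s: 6.8
eef_pos: [542.7, 64.6, 150.9]
ee_rot: [[0.463, 0.887, -0.002], [0.887, -0.463, 0.004], [0.002, -0.003, -1.0]]
contact_force: [0.7, 0.0, 0.7]
grip_width: 0.1
gripper_force: 0.0
```

```bash
python3 -c "
from h import *
go(545.6,59.8,112)
cap('wrist','w3.png')
c=cap('top','top3.png');cap('side','side3.png')
a=cv2.imread('pics/w3.png');b=c['img'][150:246,240:368]
s=cv2.imread('pics/side3.png')[130:226,220:348]
b=cv2.resize(b,(512,384),interpolation=2);s=cv2.resize(s,(512,384),interpolation=2)
cv2.imwrite('pics/e.png',cv2.resize(np.vstack([np.hstack([a,b]),np.hstack([s,s*0])]),(800,600)))"
```

```text
t 6.8 pos [542.7  64.6 150.9] F [0.7 0.  0.7] j [-0.51  0.61  0.55  1.83 -0.42  0.82 -0.22] w 0.1
shift [-0.101  0.166  1.296] turn 0.0
```

View pics/e.png

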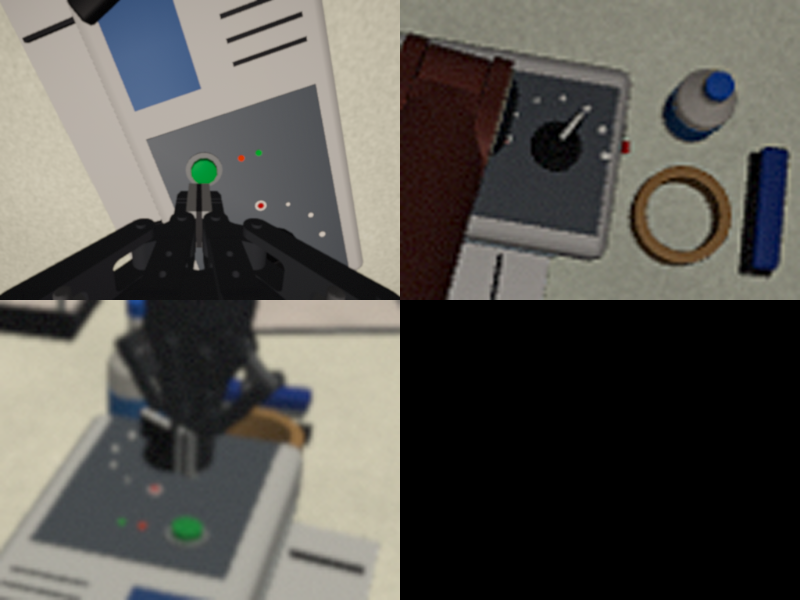

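The top crop shows the nose line from (563,136) to (588,106), pointing at the fourth dot, with dots 5 and 6 at (602,130) and (606,156). The bottle, tape and stapler haven't moved. In the wrist view the key is at full-image pixel (261,220).

```bash
python3 -c "
from h import *
def q(x,y): return 240+(x-400)*1.28/4,150+y*1.28/4
b=atz('top3.png',*q(588,106),124)[:2]; a=atz('top3.png',*q(564,136),124)[:2]
for d in (b-a,b-KN): print('sel',YAW+np.pi/2-np.arctan2(d[1],d[0]))
print(atz('w3.png',261,220,103)); go(545.6,59.8,112)
"
```

```text
sel 2.0820105824692163
sel 2.1354208447489684
[545.85485624  60.07710772 103.        ]
t 6.95 pos [544.6  58.9 150.9] F [-0.1  0.2  0.5] j [-0.5   0.61  0.55  1.83 -0.42  0.82 -0.22] w -0.1
shift [0.043 0.016 1.297] turn 0.0
```

The selector is seated at 4 (about 2.09). Next I'll press the key.

Request:
play_rows:
  rows:
    - [0, [0.03, 0.02, 0.3], 0]
    - [0, [0.03, 0.02, 0.7], 0]
    - [0, [0.03, 0.02, 1.1], 0]
    - [0, [0.03, 0.02, 1.3], 0]
    - [0, [0.03, 0.02, 1.4], 0]

```text
time_s: 7.45
eef_pos: [544.8, 59.8, 107.9]
ee_rot: [[0.469, 0.883, -0.002], [0.883, -0.469, -0.0], [-0.001, -0.002, -1.0]]
contact_force: [-1.0, 0.4, 0.9]
grip_width: 0.1
gripper_force: 0.0
```

Request:
play_rows:
  rows:
    - [0, [0, 0, 0.08], 0]
    - [0, [0, 0, 0.16], 0]
    - [0, [0, 0, 0.24], 0]
    - [0, [0, 0, 0.32], 0]
    - [0, [0, 0, 0.38], 0]

```text
time_s: 7.95
eef_pos: [545.7, 60.0, 98.2]
ee_rot: [[0.469, 0.883, 0.001], [0.883, -0.469, 0.0], [0.001, 0.001, -1.0]]
contact_force: [-1.0, 0.4, 4.3]
grip_width: -0.2
gripper_force: 2.3
```

Request:
play_rows:
  rows:
    - [0, [0, 0, 0.04], 0]
    - [0, [0, 0, 0.08], 0]
    - [0, [0, 0, 0.12], 0]
    - [0, [0, 0, 0.15], 0]
    - [0, [0, 0, 0.15], 0]

```text
time_s: 8.45
eef_pos: [545.8, 60.0, 97.7]
ee_rot: [[0.469, 0.883, 0.002], [0.883, -0.469, 0.003], [0.004, 0.0, -1.0]]
contact_force: [-7.9, 1.1, 29.6]
grip_width: 0.2
gripper_force: 14.4
```

The key bottomed out: z is held at about 98 and the force has risen to about 30 N. I'll release it and back away.

Request:
play_rows:
  rows:
    - [0, [0, 0, -0.15], 0]
    - [0, [0, 0, -0.4], 0]
    - [0, [0, 0, -0.9], 0]
    - [0, [0, 0, -1.8], 0]
    - [0, [0, 0, -3.0], 0]

```text
time_s: 8.95
eef_pos: [544.0, 60.3, 182.6]
ee_rot: [[0.469, 0.883, -0.004], [0.883, -0.469, -0.001], [-0.003, -0.004, -1.0]]
contact_force: [-0.5, 0.9, 0.5]
grip_width: -0.0
gripper_force: 0.0
```

Request:
play_rows:
  rows:
    - [0, [-0.2, -1.0, -0.5], 0]
    - [0, [-0.5, -2.0, -0.5], 0]
    - [0, [-0.7, -3.0, -0.5], 0]
    - [0, [-0.7, -3.5, -0.5], 0]
    - [0, [-0.7, -3.5, -0.5], 0]

```text
time_s: 9.45
eef_pos: [440.6, 92.0, 198.0]
ee_rot: [[0.466, 0.885, -0.003], [0.885, -0.466, 0.001], [-0.0, -0.003, -1.0]]
contact_force: [0.3, -0.2, 0.7]
grip_width: 0.1
gripper_force: 0.0
```

```bash
python3 -c "
from h import *
s=read_state();print(s['time_s'],s['eef_pos'],s['contact_force'])
c=cap('top','top4.png');w=cap('wrist','w4.png')
b=cv2.resize(c['img'][140:260,160:320+55],None,fx=3.7,fy=3.7,interpolation=2)
cv2.imwrite('pics/f.png',b)"
```

```text
9.45 [440.57133416  92.0236068  198.01103156] [ 0.27552806 -0.19552123  0.65796189]
```

View pics/f.png

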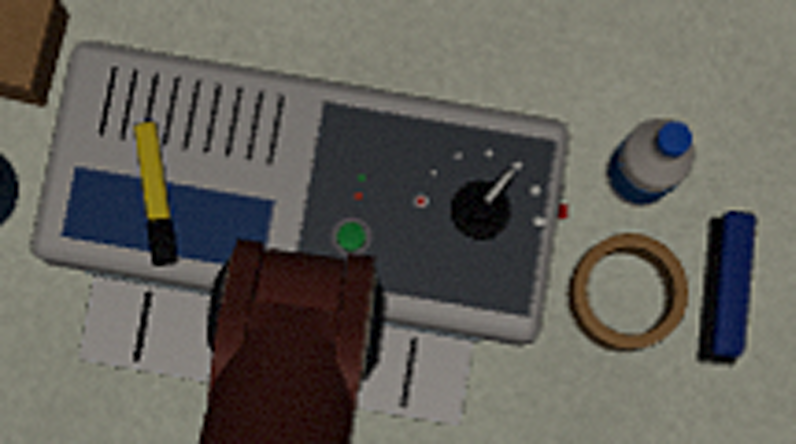

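The nose line runs from (488,199) to (518,164), right at dot 4. The key at (351,236) is up, nothing else has moved, and the arm is clear.

```bash
python3 -c "
from plant import hand_in
print(hand_in())"
```

```text
the job is handed in; nothing more can be done
None
```

I pushed the selector clockwise, click by click, to setting 4, where it is seated; it started at setting 2, not off. I then pressed the start key fully down (about 30 N at the bottom) and released it, moved no loose items, and handed the job in at about 9.5 s.

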